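Load the measuring fixture in the order of its masters

TASK

Load the surface-measuring fixture: move the four steel parts from the blue transport tray into its empty front row, in the same order as the four masters standing in the back row, so that each part stands upright, fully down in the nest directly in front of the master with its own shape. Set every part down gently rather than dropping it, and do not shift the masters.

Things in the scene. Friction and masses are not known exactly. Their poses are not given: they have to be found in the camera images.
- part_bush: production part: plain bush, an open steel tube 40 mm outside diameter, 25 mm bore, 46 mm tall, standing on end; about 0.27 kg. Starts upright in any of the tray's compartments. Origin: centre of its underside, z up its axis
- part_hub: production part: flanged hub, steel: round flange 46 mm diameter and 10 mm thick at the bottom, round boss 28 mm diameter above it, 48 mm tall over all, small dark bore in the top; about 0.28 kg. Starts upright in any of the tray's compartments. Origin: centre of its underside, z up its axis
- part_block: production part: square valve block, steel, 36 x 36 mm in plan with vertical faces square to its x and y axes, 46 mm tall, dark round port in the top; about 0.40 kg. Starts upright in any of the tray's compartments. Origin: centre of its underside, z up its axis
- part_spool: production part: valve spool, a slender upright steel cylinder 26 mm in diameter and 68 mm tall with two 8 mm wide grooves 18 mm in diameter (14 to 22 and 36 to 44 mm up); the top 24 mm are plain; about 0.23 kg. Starts upright in any of the tray's compartments. Origin: centre of its underside, z up its axis
- master_bush: master part, the twin of part_bush in shape, size and material (plain bush, an open steel tube 40 mm outside diameter, 25 mm bore, 46 mm tall, standing on end), loose in any of the fixture's back-row nests. Origin: centre of its underside, z up its axis
- master_hub: master part, the twin of part_hub in shape, size and material (flanged hub, steel: round flange 46 mm diameter and 10 mm thick at the bottom, round boss 28 mm diameter above it, 48 mm tall over all, small dark bore in the top), loose in any of the fixture's back-row nests. Origin: centre of its underside, z up its axis
- master_block: master part, the twin of part_block in shape, size and material (square valve block, steel, 36 x 36 mm in plan with vertical faces square to its x and y axes, 46 mm tall, dark round port in the top), loose in any of the fixture's back-row nests. Origin: centre of its underside, z up its axis
- master_spool: master part, the twin of part_spool in shape, size and material (valve spool, a slender upright steel cylinder 26 mm in diameter and 68 mm tall with two 8 mm wide grooves 18 mm in diameter (14 to 22 and 36 to 44 mm up); the top 24 mm are plain), loose in any of the fixture's back-row nests. Origin: centre of its underside, z up its axis
- fixture: black plate 190 x 320 x 16 mm (x, y, z), fixed, with 8 round nests 62 mm wide and 6 deep (grey floors 10 mm above the underside). Origin: centre of the underside; x away from the robot, y to its left along the rows, z up. Front row, empty: nest centres x = -41, y = 114, 38, -38, -114 mm. Back row, with the masters: x = +41, same y. Yaw within 0.35 rad; tray beside it, on either side
- tray: blue plastic tray 90 x 316 mm, fixed; walls 14 mm high, 4 mm thick; floor 4 mm thick; a 14 mm grip ledge at each end, level with the rim. One row of four compartments along y, centres x = 0, y = 117, 39, -39, -117 mm; parts stand within 10 mm of these. Origin: centre of the underside; x away from the robot, y to its left, z up. Yaw within 0.35 rad
There are look-alikes about, which are no part of the job. Leave any green look-alike of the part_spool alone. What is shaped like the part_block but yellow is not meant.

How it is judged (in metres and radians):
At the end, for the whole second after the job is handed in: Each part is upright (within 4.5 degrees) and at rest in the front-row nest in front of its own master: within 20 mm of the nest centre along both fixture axes, underside at most 2.5 mm above the nest floor. Every master stands upright within 8 mm of its start (((y of master_bush in the frame of fixture between 0.094 and 0.134 m and y of part_bush in the frame of fixture between 0.094 and 0.134 m) or (y of master_bush in the frame of fixture between 0.018 and 0.058 m and y of part_bush in the frame of fixture between 0.018 and 0.058 m) or (y of master_bush in the frame of fixture between -0.058 and -0.018 m and y of part_bush in the frame of fixture between -0.058 and -0.018 m) or (y of master_bush in the frame of fixture between -0.134 and -0.094 m and y of part_bush in the frame of fixture between -0.134 and -0.094 m)) and x of part_bush in the frame of fixture between -0.061 and -0.021 m and z of each of part_bush, part_hub, part_block, part_spool in the frame of fixture below 0.0125 m and angle between each of part_bush, master_bush, part_hub, master_hub, part_block, master_block, part_spool, master_spool's own z axis and vertical below 0.08 rad and linear speed of each of part_bush, part_hub, part_block, part_spool below 0.02 m/s and angular speed of each of part_bush, part_hub, part_block, part_spool below 0.2 rad/s and distance of each of master_bush, master_hub, master_block, master_spool from where it was at the start of the episode below 0.008 m and ((y of master_hub in the frame of fixture between 0.094 and 0.134 m and y of part_hub in the frame of fixture between 0.094 and 0.134 m) or (y of master_hub in the frame of fixture between 0.018 and 0.058 m and y of part_hub in the frame of fixture between 0.018 and 0.058 m) or (y of master_hub in the frame of fixture between -0.058 and -0.018 m and y of part_hub in the frame of fixture between -0.058 and -0.018 m) or (y of master_hub in the frame of fixture between -0.134 and -0.094 m and y of part_hub in the frame of fixture between -0.134 and -0.094 m)) and x of part_hub in the frame of fixture between -0.061 and -0.021 m and ((y of master_block in the frame of fixture between 0.094 and 0.134 m and y of part_block in the frame of fixture between 0.094 and 0.134 m) or (y of master_block in the frame of fixture between 0.018 and 0.058 m and y of part_block in the frame of fixture between 0.018 and 0.058 m) or (y of master_block in the frame of fixture between -0.058 and -0.018 m and y of part_block in the frame of fixture between -0.058 and -0.018 m) or (y of master_block in the frame of fixture between -0.134 and -0.094 m and y of part_block in the frame of fixture between -0.134 and -0.094 m)) and x of part_block in the frame of fixture between -0.061 and -0.021 m and ((y of master_spool in the frame of fixture between 0.094 and 0.134 m and y of part_spool in the frame of fixture between 0.094 and 0.134 m) or (y of master_spool in the frame of fixture between 0.018 and 0.058 m and y of part_spool in the frame of fixture between 0.018 and 0.058 m) or (y of master_spool in the frame of fixture between -0.058 and -0.018 m and y of part_spool in the frame of fixture between -0.058 and -0.018 m) or (y of master_spool in the frame of fixture between -0.134 and -0.094 m and y of part_spool in the frame of fixture between -0.134 and -0.094 m)) and x of part_spool in the frame of fixture between -0.061 and -0.021 m); the robot touches nothing.
It fails at once if a master is shifted by more than 8 mm or tipped (distance of any of master_bush, master_hub, master_block, master_spool from where it was at the start of the episode above 0.008 m or angle between any of master_bush, master_hub, master_block, master_spool's own z axis and vertical above 0.15 rad).
It fails at once if a part is dropped (moves faster than 0.4 m/s out of the fingers) or banged down on the fixture with more than 60 N (contact force between any of part_bush, part_hub, part_block, part_spool and fixture above 60 N or (linear speed of part_bush above 0.4 m/s and contact force between part_bush and the fingers below 0.5 N) or (linear speed of part_hub above 0.4 m/s and contact force between part_hub and the fingers below 0.5 N) or (linear speed of part_block above 0.4 m/s and contact force between part_block and the fingers below 0.5 N) or (linear speed of part_spool above 0.4 m/s and contact force between part_spool and the fingers below 0.5 N)).
It also fails if it takes over 112 s, if anything falls off the work surface, if the arm or the gripper's body presses on something with over 40 N, if the wrist force passes 120 N, or if a joint passes its speed limit or range.

ROBOT

A 6-joint arm with a two-finger parallel gripper is mounted at the origin on the work surface. World frame = base frame: x ahead of the robot, y to its left, z up, the work surface at z = 0. Lengths are in mm, angles in rad, forces in N, time in s.
With the tool pointing down it reaches from about 350 to 875 mm from the base axis. Payload 4.2 kg.
Tool frame: the origin (TCP) lies midway between the tips of the shut fingers; the grasp point (between the pads) lies 19 mm behind it; z points along the fingers, y is the direction in which the jaws open and shut (so a half turn about z gives the same grasp; the last joint's range is limited). The gripper opens to 85 mm and grips with 20 to 120 N. Pads are 22 mm wide; open, the fingers measure 114 mm over their backs; the gripper's body (76 mm by 85 mm) begins 54 mm behind the grasp point. The pads swing forward as they close: fully open they stand 13 mm farther back than shut.
Start: joints at [0.259, 0.385, 0.008, 0, -1.194, -0.259], TCP at [624.979, 0.025, 231.312] pointing down, gripper open.
Joint ranges: [-3.14, 3.14], [-1.21, 2.06], [-1.07, 1.41], [-3.16, 2.05], [-2.99, -0.16], [-3.1, 3.1]. Speed limits (rad/s): [2.79, 2.79, 3.14, 3.14, 3.14, 3.14].

INTERFACE

Orientations are given as a unit quaternion [x, y, z, w].
In Python, from bench import arm, eyes, nets gives the robot as it stands.
- The arm moves only by the tool jog_arm, never from a script. Its argument "rows" is a list of rows, each a list of 3 entries, a list of its own where there are three numbers: the shift along the tool's x, y, z in cm, then the turn, a rotation vector about the tool's x, y, z in degrees, then the finger opening in cm, from 0 to 8.54. In form: [[[x, y, z], [ax, ay, az], jaw], ...]. A call has 1 to 10 rows; each row shifts and turns the commanded pose from where the row before left it, along the tool's axes as they then stand; what a row does not reach is not made up. A row lasts 1/8 s, in which the tool goes at most 62.5 mm and 10.7 degrees, less where a joint would pass 70% of its speed; a pose out of reach is approached as far as the arm can. A call with a gripper value outside its range is refused whole. The fingers move at their own pace and stop on an object; the grip force is fixed at half the most. Time passes only in rows, so rows that do not move let the fingers close. It gives the time, the measured TCP pose, the force and the opening at its end, in the units of the state.
- arm.read_state(): the state, without advancing time (a new reading comes with each control period).
- eyes.get_image(name): name is "scene" or "side" or "wrist"; returns the picture (420x560x3 uint8, red, green, blue); there is no depth.
- eyes.camera_model(name): a dict with "K" (3x3 intrinsics, pixels), "rvec" (rotation vector, rad) and "tvec" (3), from world to camera coordinates, as OpenCV has them. Camera axes: x right, y down, z forward; pixel columns grow to the right and rows downward; lengths in mm; the calibration is good to about 2 mm. A picture is of the moment at which its call begins: read the wrist's pose just before it. camera_model takes no time and is no camera call; for the wrist camera it gives the pose at the moment of the call.
- arm.job_done(): hands the job in, once; it reports no verdict.
Trained networks look in the newest picture that a camera, given by its name, has taken for a name from the list of things; names that differ only in an ending like _2 or _b are one class to them, and where a whole thing is asked for, a point or a joint stands for the part that bears it (a point fixed in the world has none). Each returns a list of dicts, best first, with "conf" (0 to 1); they miss things now and then, are a little off and sometimes report something else, mostly with a low value. They report only what shows in the picture. A call takes as long as a camera call. They do not tell look-alikes from the thing itself.
- nets.boxes_of(camera, name): "position" ([column, row] as shares, 0 to 1, of the picture: columns of its width, rows of its height, amid what is visible of it).
The state is a dict: "clock": time; "joints": joint angles; "joint_vel": joint speeds; "joint_efforts": joint torques, N m; "position": TCP position; "ee_rot": TCP orientation; "contact_force": force on the tool from outside, world axes, zero at the start; "wrist_torque": the same for the moment, N m; "gripper_width": finger opening in mm.
Only numpy, scipy, OpenCV 4.12 (cv2) and the standard library are available. Lean on these libraries where they do the work, as an engineer would, in place of code of your own. Each camera call takes 0.05 s, during which the arm holds its last target.

## Working session

There is one attempt and no reset: what is moved stays moved. The work goes in short steps, Python scripts to look and compute and a tool call to move; the robot and the scene stay as the last step left them, time stands still between calls to the robot, and variables do not carry over. Pictures are saved under pics/ and viewed, and the job is handed in when it is done.

Besides the shell and the picture viewer there is one more tool, called as a command line: name --argument value ..., lists and objects as JSON in quotes. jog_arm: Moves the arm, as the interface text tells. Its arguments: {"type":"object","properties":{"rows":{"type":"array","items":{"type":"array"}}},"required":["rows"]}

```bash
mkdir -p pics; ls
python3 - <<'E'
from bench import arm, eyes, nets
import cv2
print(arm.read_state())
for n in ["scene","side","wrist"]:
    im=eyes.get_image(n); cv2.imwrite(f"pics/{n}0.png",im[:,:,::-1])
    print(n,eyes.camera_model(n))
E
```

```text
pics
{'clock': 0.0, 'joints': array([ 2.58588811e-01,  3.85554437e-01,  6.61600331e-03, -5.00506769e-04,
       -1.19402955e+00, -2.58620681e-01]), 'joint_vel': array([-0.00055753,  0.0003044 ,  0.00058249, -0.00060391, -0.0002126 ,
       -0.00081133]), 'joint_efforts': array([-9.55001960e-04, -3.92286408e+01,  1.88399577e+01,  4.18616563e+00,
       -4.72148502e-03,  8.27910434e-07]), 'position': array([6.24402122e+02, 8.81142603e-03, 2.30218817e+02]), 'ee_rot': array([-0.70702979,  0.70718289,  0.00074698, -0.00082167]), 'contact_force': array([-0.06600588,  0.8075371 ,  1.17321761]), 'wrist_torque': array([-0.03152937, -0.03955447, -0.03598819]), 'gripper_width': 85.34378077101937}
scene {'K': array([[500.01629736,   0.        , 273.9725129 ],
       [  0.        , 500.01629736, 199.64858874],
       [  0.        ,   0.        ,   1.        ]]), 'rvec': array([ 2.4288324 ,  0.7503555 , -0.25541239]), 'tvec': array([-434.37072267, -224.22364087, 1160.50858213])}
side {'K': array([[465.88219867,   0.        , 279.80189491],
       [  0.        , 465.88219867, 207.53740033],
       [  0.        ,   0.        ,   1.        ]]), 'rvec': array([ 2.30589749, -0.85695961,  0.31917189]), 'tvec': array([-372.89100726,  278.79423525,  777.22679523])}
wrist {'K': array([[310.32184111,   0.        , 279.12186211],
       [  0.        , 310.32184111, 211.2557951 ],
       [  0.        ,   0.        ,   1.        ]]), 'rvec': array([7.08177322e-04, 3.09769693e+00, 5.10220047e-01]), 'tvec': array([624.84028298, -41.69533503, 381.25057665])}
```

View pics/scene0.png

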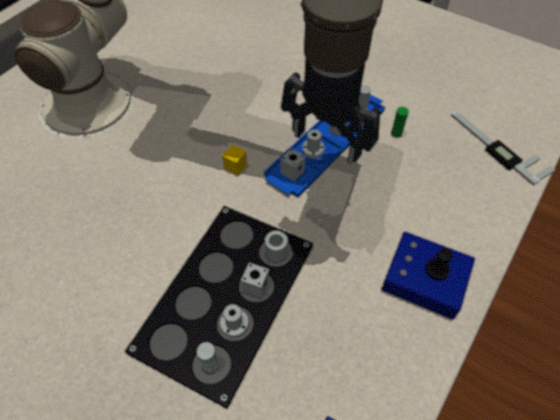

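View pics/side0.png

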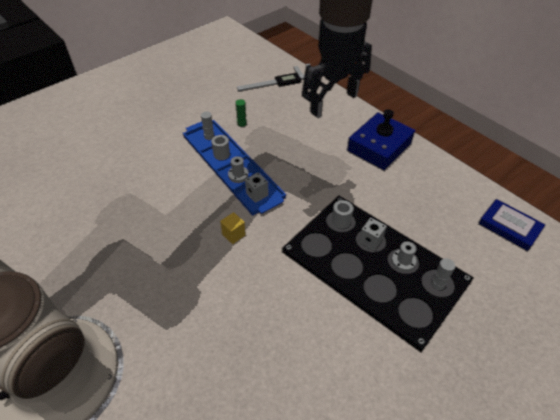

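View pics/wrist0.png

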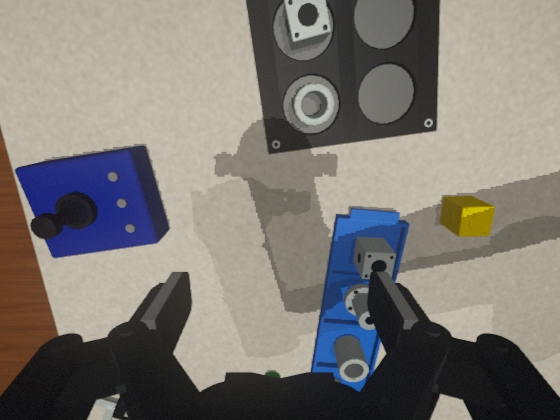

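```bash
cat > h.py <<'E'
import numpy as np, cv2
from scipy.optimize import least_squares
from bench import arm, eyes, nets
def proj(cm,P):
    return cv2.projectPoints(np.float64(P).reshape(-1,3),np.float64(cm["rvec"]),np.float64(cm["tvec"]),cm["K"],None)[0][:,0]
def back(cm,uv,z):
    R=cv2.Rodrigues(np.float64(cm["rvec"]))[0]; c=-R.T@cm["tvec"]
    d=R.T@np.linalg.inv(cm["K"])@np.array([uv[0],uv[1],1.])
    return c+d*(z-c[2])/d[2]
def pose2d(P,x):
    c,s=np.cos(x[2]),np.sin(x[2]); P=np.float64(P)
    return np.c_[x[0]+c*P[:,0]-s*P[:,1],x[1]+s*P[:,0]+c*P[:,1],P[:,2]]
def fit(obs,x0):
    # obs: list of (cm, P local, uv)
    f=lambda x: np.concatenate([(proj(cm,pose2d(P,x))-uv).ravel() for cm,P,uv in obs])
    r=least_squares(f,x0,x_scale=[10,10,.05]); return r.x,r.fun.reshape(-1,2)
E
python3 - <<'E'
from h import *
sc,si=eyes.camera_model("scene"),eyes.camera_model("side")
for uv in [(226,208),(312,244),(129,350),(227,401)]: print("scene",back(sc,uv,16).round())
for uv in [(284,249),(339,200),(421,341),(471,277)]: print("side",back(si,uv,16).round())
for n in ["part_block","part_hub","part_bush","part_spool","tray","fixture","master_block"]:
  for c in ["scene","side","wrist"]:
    print(n,c,[(np.round(np.array(d["position"])*[560,420]),round(d["conf"],2)) for d in nets.boxes_of(c,n)])
E
```

```text
scene [457. -61.  16.]
scene [637. -36.  16.]
scene [ 498. -369.   16.]
scene [ 676. -341.   16.]
side [449. -63.  16.]
side [625. -43.  16.]
side [ 500. -362.   16.]
side [ 675. -344.   16.]
part_block scene [(array([294., 164.]), 0.79), (array([234., 159.]), 0.67)]
part_block side [(array([258., 187.]), 0.94), (array([235., 228.]), 0.55)]
part_block wrist [(array([373., 256.]), 0.8), (array([464., 218.]), 0.61)]
part_hub scene [(array([316., 143.]), 0.62), (array([365.,  97.]), 0.17)]
part_hub side [(array([380., 275.]), 0.73), (array([237., 171.]), 0.61)]
part_hub wrist [(array([360., 304.]), 0.57)]
part_bush scene [(array([331., 128.]), 0.47)]
part_bush side [(array([219., 146.]), 0.68), (array([229., 166.]), 0.38)]
part_bush wrist [(array([348., 357.]), 0.79)]
part_spool scene [(array([398., 126.]), 0.82), (array([363.,  96.]), 0.67)]
part_spool side [(array([240., 112.]), 0.67), (array([205., 123.]), 0.57)]
part_spool wrist [(array([275., 374.]), 0.49)]
tray scene [(array([313., 165.]), 0.85), (array([234., 323.]), 0.43)]
tray side [(array([231., 166.]), 0.58)]
tray wrist [(array([346., 282.]), 0.94)]
fixture scene [(array([219., 307.]), 0.96)]
fixture side [(array([208., 124.]), 0.39)]
fixture wrist [(array([358.,  72.]), 0.75)]
master_block scene [(array([258., 278.]), 0.73)]
master_block side [(array([372., 232.]), 0.59), (array([236., 172.]), 0.39)]
master_block wrist [(array([305.,  24.]), 0.81)]
```

Run:
```python
import cv2
a=cv2.imread("pics/side0.png"); cv2.imwrite("pics/side0_a.png",cv2.resize(a[90:350,170:490],None,fx=2.4,fy=2.3,interpolation=cv2.INTER_CUBIC))
a=cv2.imread("pics/scene0.png"); cv2.imwrite("pics/scene0_a.png",cv2.resize(a[70:410,120:420],None,fx=1.75,fy=1.75,interpolation=cv2.INTER_CUBIC))
```

```text
(no output)
```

View pics/side0_a.png

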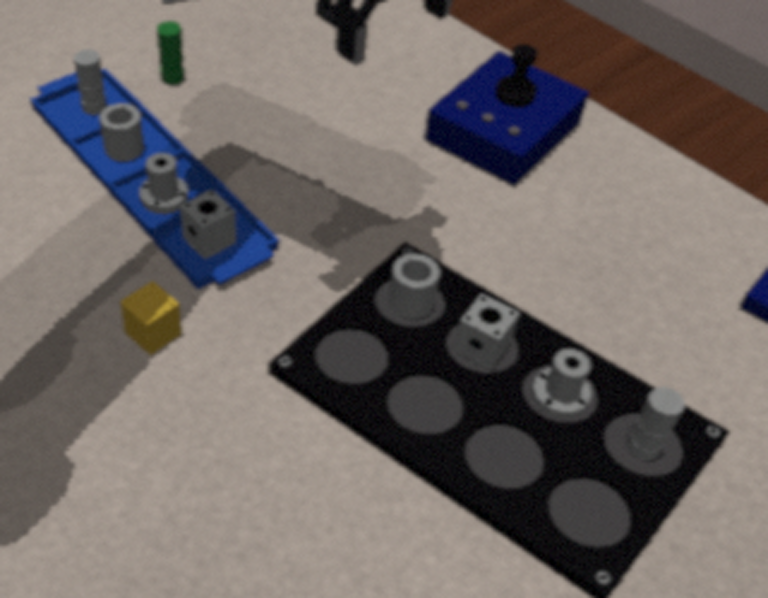

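View pics/scene0_a.png

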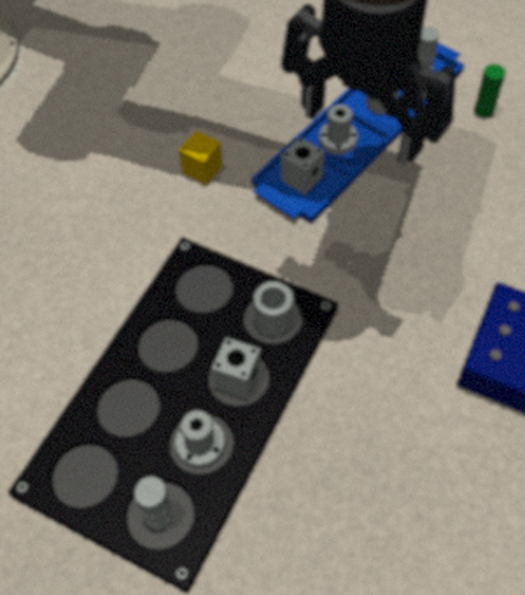

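Run:
```python
from h import *
sc,si,w=[eyes.camera_model(n) for n in ("scene","side","wrist")]
R=cv2.Rodrigues(w["rvec"])[0]; print("wristcam",-R.T@w["tvec"],R[2])
s=lambda x,y:(170+x/2.4,90+y/2.3); c=lambda x,y:(120+x/1.75,70+y/1.75)
C=[[-95,160,16],[95,160,16],[-95,-160,16],[95,-160,16]]
N=[[-41,114,10],[-41,38,10],[-41,-38,10],[-41,-114,10]]
us=np.array([s(270,370),s(405,243),s(604,598),s(728,433)])
uc=np.array([c(181,238),c(338,303),c(10,493),c(188,591)])
for o in ([(si,C,us)],[(sc,C,uc)],[(si,C,us),(sc,C,uc)]):
    x,r=fit(o,[565,-203,.13]); print("fix",x.round(3)); 
print(r.round(1).tolist())
ns=np.array([s(351,357),s(425,405),s(504,456),s(589,512)]);print(proj(si,pose2d(N,x))-ns)
nc=np.array([c(204,288),c(167,346),c(128,408),c(85,475)]);print(proj(sc,pose2d(N,x))-nc)
for n,uv,z in [("block",s(208,207),50),("hub",s(160,161),52),("bush",s(120,116),50),("spool",s(88,57),72)]:
    print("side",n,back(si,uv,z).round(1))
for n,uv,z in [("block",c(303,153),50),("hub",c(340,113),52),("spool",c(430,33),72)]: print("scene",n,back(sc,uv,z).round(1))
for n,uv,z in [("bush",(353,369),50),("block",(379,265),50),("hub",(368,318),52)]: print("wrist",n,back(w,uv,z).round(1))
```

```text
wristcam [625.8425596  -82.84371703 373.9331453 ] [-5.21120573e-04  3.20828544e-01 -9.47137146e-01]
fix [ 5.60497e+02 -2.04246e+02  1.38000e-01]
fix [ 5.66319e+02 -2.03419e+02  1.41000e-01]
fix [ 5.64080e+02 -2.03504e+02  1.40000e-01]
[[-0.6, -3.1], [0.0, -1.1], [2.5, -0.8], [1.5, -1.2], [-0.5, -1.1], [-0.5, -0.9], [-2.1, -0.2], [-1.1, -0.8]]
[[0.40391657 0.13601402]
 [0.30420145 0.19973358]
 [0.40366417 0.51376953]
 [0.54971924 0.38842765]]
[[-0.56989465  0.66770688]
 [-0.0108876   0.08538449]
 [-0.18716222  0.18827911]
 [-0.22520049  0.83101587]]
side block [507.7  93.5  50. ]
side hub [511.6 169.2  52. ]
side bush [523.3 248.5  50. ]
side spool [540.2 322.   72. ]
scene block [509.8  93.7  50. ]
scene hub [513.  167.6  52. ]
scene spool [543.3 325.5  72. ]
wrist bush [527.3 248.7  50. ]
wrist block [508.7  93.4  50. ]
wrist hub [515.5 166.   52. ]
```

jog_arm --rows '[[[-3.8,2,0],[0,0,0],8.5],[[-3.8,2,0],[0,0,0],8.5],[[-3.8,2,0],[0,0,0],8.5],[[-3.8,2,0],[0,0,0],8.5],[[-3.8,2,0],[0,0,0],8.5],[[0,0,0],[0,0,0],8.5],[[0,0,0],[0,0,0],8.5]]'

```text
clock: 2.08
position: [525.0, 190.0, 231.4]
ee_rot: [0.707, -0.707, 0.0, -0.0]
contact_force: [-0.0, -0.6, 0.3]
gripper_width: 85.1
```

Run:
```python
from h import *
print(arm.read_state()["position"],arm.read_state()["ee_rot"])
im=eyes.get_image("wrist")[:,:,::-1];cv2.imwrite("pics/w1.png",im)
cv2.imwrite("pics/w1_a.png",cv2.resize(im,(800,600),interpolation=cv2.INTER_CUBIC))
```

```text
[525.02588252 190.03067934 231.41311603] [ 7.07285485e-01 -7.06928026e-01  8.60911362e-05 -4.36870818e-05]
```

View pics/w1_a.png

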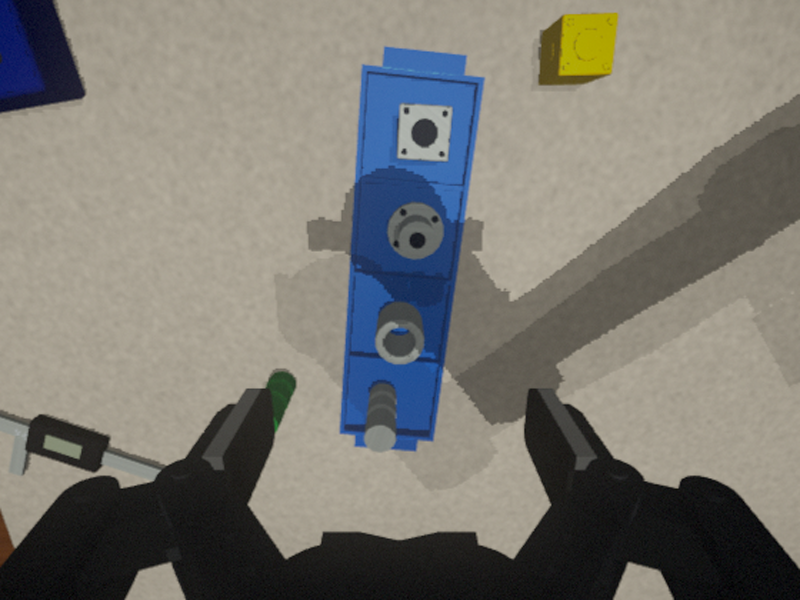

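Run:
```python
from h import *
w=eyes.camera_model("wrist")
im=cv2.imread("pics/w1.png")
cv2.imwrite("pics/w1_b.png",cv2.resize(im[60:330,230:350],None,fx=2.2,fy=2.2,interpolation=cv2.INTER_CUBIC))
cv2.imwrite("pics/w1_c.png",cv2.resize(im[65:120,270:325],None,fx=8,fy=8,interpolation=cv2.INTER_CUBIC))
for n,uv,z in [("block",(425,133),50),("hub",(417,239),52),("bush",(400,341),50),("spool",(380,437),72)]: print(n,back(w,np.array(uv)*.7,z).round(1))
T=[[-45,-144,14],[45,-144,14],[-45,144,14],[45,144,14]]
uv=np.array([(484,78),(363,66),(432,440),(341,432)])*.7
x,r=fit([(w,T,uv)],[525,205,-.1]);print(x,r.round(1))
print(pose2d([[0,-117,0],[0,-39,0],[0,39,0],[0,117,0]],x).round())
```

```text
block [507.9  94.7  50. ]
hub [512.5 167.3  52. ]
bush [524.9 249.4  50. ]
spool [541.  323.5  72. ]
[ 5.22134490e+02  2.01878696e+02 -9.61969290e-02] [[ -0.5   7.6]
 [ -1.1   6.9]
 [  2.5 -11.9]
 [ -0.4 -11.8]]
[[511.  85.   0.]
 [518. 163.   0.]
 [526. 241.   0.]
 [533. 318.   0.]]
```

View pics/w1_b.png

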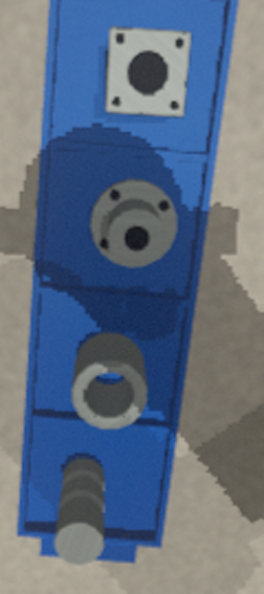

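View pics/w1_c.png

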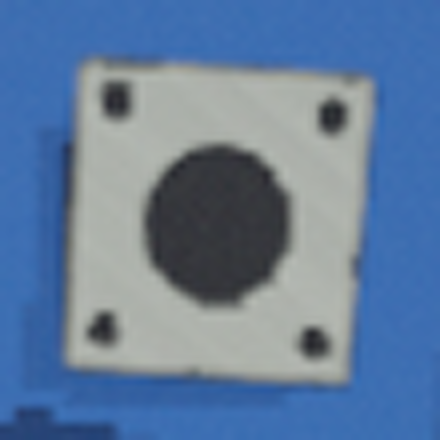

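Run:
```python
from h import *
w=eyes.camera_model("wrist")
uv=np.array([(82,62),(375,76),(350,382),(66,367)])/8+[270,65]
h=18;B=[[h,-h,50],[-h,-h,50],[-h,h,50],[h,h,50]]
print(fit([(w,B,uv)],[508,94.,0]))
T=[[-45,-158,14],[45,-158,14],[-45,158,14],[45,158,14]]
uv=np.array([(484,78),(363,66),(432,440),(341,432)])*.7
x,r=fit([(w,T,uv)],[525,205,-.1]);print(x,r.round(1))
print(pose2d([[-41,114,10],[-41,38,10],[-41,-38,10],[-41,-114,10]],[564.1,-203.5,.14]).round(1))
```

```text
(array([ 5.08142002e+02,  9.46740563e+01, -5.00444568e-02]), array([[-0.45975143, -0.71289665],
       [ 0.41655691, -0.43077649],
       [ 0.32600966,  0.63419236],
       [-0.27955269,  0.62801843]]))
[ 5.22580278e+02  2.08456114e+02 -9.52819917e-02] [[ 0.6 -0.2]
 [-0.6 -0.9]
 [ 0.9  0.9]
 [-1.   1.3]]
[[ 507.6  -96.3   10. ]
 [ 518.2 -171.6   10. ]
 [ 528.8 -246.8   10. ]
 [ 539.4 -322.1   10. ]]
```

jog_arm --rows '[[[-4.45,-0.55,3],[0,0,0],7],[[-4.45,-0.55,3],[0,0,0],7],[[-4.45,-0.55,4],[0,0,0],7],[[0,0,0],[0,0,0],7],[[0,0,3],[0,0,0],7],[[0,0,3],[0,0,0],7],[[0,0,3],[0,0,0],7],[[0,0,0],[0,0,0],7]]'

```text
clock: 3.12
position: [541.1, 321.1, 40.0]
ee_rot: [-0.706, 0.708, 0.0, -0.002]
contact_force: [0.4, -0.1, 0.3]
gripper_width: 70.1
```

Run:
```python
from h import *
im=eyes.get_image("side")[:,:,::-1];cv2.imwrite("pics/s2.png",cv2.resize(im[60:260,100:360],(780,600)))
```

```text
(no output)
```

View pics/s2.png

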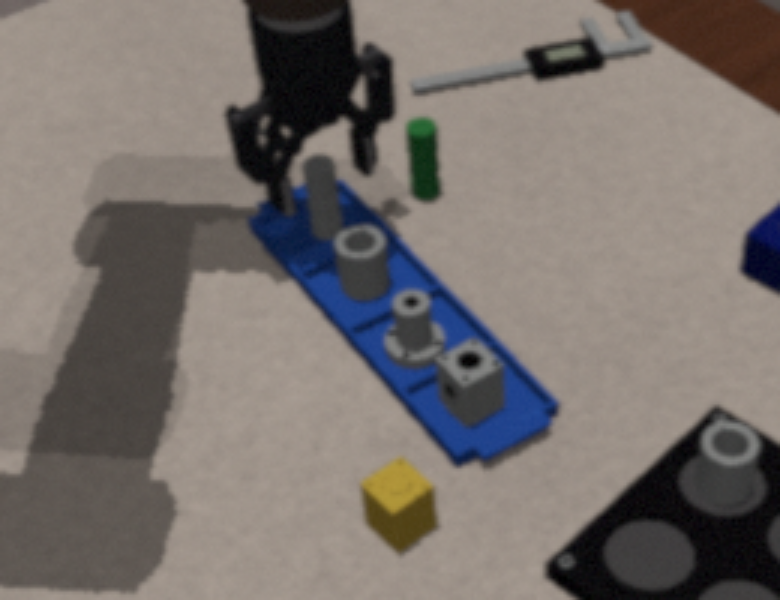

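jog_arm --rows '[[[-0.1,0,0],[0,0,0],7],[[0,0,0],[0,0,0],7],[[0,0,0],[0,0,0],2],[[0,0,0],[0,0,0],2],[[0,0,0],[0,0,0],2],[[0,0,0],[0,0,0],2],[[0,0,0],[0,0,0],2],[[0,0,0],[0,0,0],2],[[0,0,0],[0,0,0],2]]'

```text
clock: 4.3
position: [541.5, 324.7, 41.7]
ee_rot: [0.707, -0.707, 0.0, -0.0]
contact_force: [-2.0, -0.0, 6.1]
gripper_width: 24.7
```

jog_arm --rows '[[[0,0,-1],[0,0,0],2],[[0,0,-2],[0,0,0],2],[[0,0,-3],[0,0,0],2],[[0,0,-3],[0,0,0],2],[[2,0,0],[0,0,0],2],[[4,0,0],[0,0,0],2],[[4,0,0],[0,0,0],2],[[4,0,0],[0,0,0],2],[[4,0,0],[0,0,0],2],[[4,0,0],[0,0,0],2]]'

```text
clock: 5.55
position: [539.7, 101.8, 129.5]
ee_rot: [-0.707, 0.708, 0.001, -0.002]
contact_force: [0.7, 0.6, -1.6]
gripper_width: 24.7
```

jog_arm --rows '[[[4,0,0],[0,0,0],2],[[4,0,0],[0,0,0],2],[[4,0,0],[0,0,0],2],[[4,0,0],[0,0,0],2],[[4,0,0],[0,0,0],2],[[4,0,0],[0,0,0],2],[[4,0,0],[0,0,0],2],[[4,0.1,0],[0,0,0],2],[[4,0.1,0],[0,0,0],2],[[2.5,0,0],[0,0,0],2]]'

```text
clock: 6.8
position: [537.0, -282.4, 129.1]
ee_rot: [-0.706, 0.708, 0.002, -0.001]
contact_force: [-0.0, 1.3, -2.5]
gripper_width: 24.2
```

jog_arm --rows '[[[3,0,0],[0,0,0],2],[[1,0,0],[0,0,0],2],[[0,0,0],[0,0,0],2],[[0,0,0],[0,0,0],2],[[0,0,0],[0,0,0],2]]'

```text
clock: 7.42
position: [539.5, -319.6, 131.3]
ee_rot: [0.707, -0.707, -0.0, -0.0]
contact_force: [0.3, -0.4, -2.3]
gripper_width: 24.0
```

Run:
```python
from h import *
print(arm.read_state()["position"],arm.read_state()["ee_rot"],arm.read_state()["contact_force"])
im=eyes.get_image("side")[:,:,::-1];cv2.imwrite("pics/s3.png",cv2.resize(im[120:390,250:540],(800,745))[:600])
```

```text
[ 539.52188268 -319.58831561  131.29819544] [ 7.07489966e-01 -7.06723376e-01 -1.28104191e-04 -4.05637307e-05] [ 0.27239544 -0.39219747 -2.31340026]
```

View pics/s3.png

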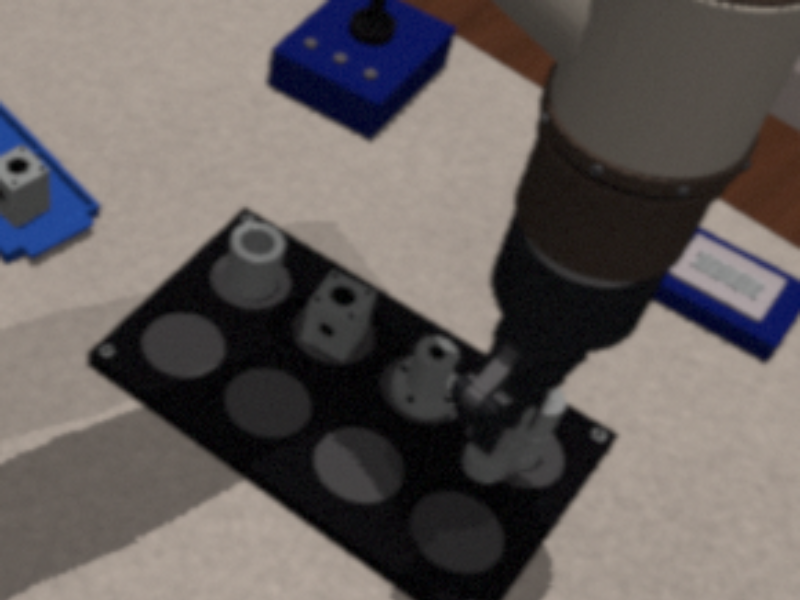

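Run:
```python
from h import *
im=eyes.get_image("wrist")[:,:,::-1];cv2.imwrite("pics/w3.png",im); w=eyes.camera_model("wrist")
print(proj(w,[[539.4,-322.1,10],[539.5,-320.6,158.3],[539.5,-320.6,90.3]]))
print(arm.read_state()["gripper_width"])
```

```text
[[280.24386917 201.73540776]
 [281.28523603 303.76855151]
 [280.55311732 240.24610998]]
24.49091086947904
```

View pics/w3.png

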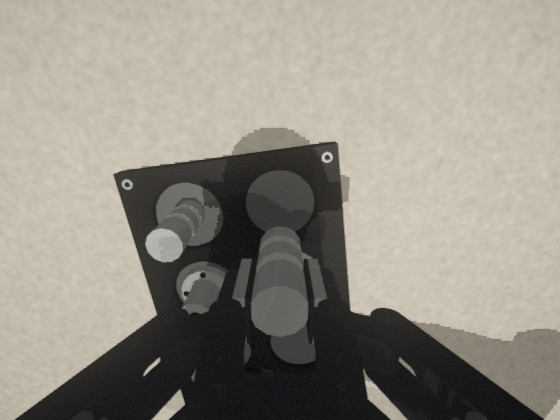

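jog_arm --rows '[[[0.1,0,2.5],[0,0,0],2],[[0,0,2.5],[0,0,0],2],[[0,0,1.5],[0,0,0],2],[[0,0,1],[0,0,0],2],[[0,0,0.4],[0,0,0],2],[[0,0,0],[0,0,0],2],[[0,0,0],[0,0,0],2]]'

```text
clock: 8.4
position: [540.0, -321.7, 53.1]
ee_rot: [0.707, -0.707, 0.001, -0.0]
contact_force: [0.0, -0.4, -1.2]
gripper_width: 24.2
```

jog_arm --rows '[[[0,0,0.2],[0,0,0],2],[[0,0,0],[0,0,0],2]]'

```text
clock: 8.65
position: [539.4, -321.5, 50.4]
ee_rot: [-0.707, 0.707, -0.0, 0.0]
contact_force: [-0.1, -1.0, -2.3]
gripper_width: 24.3
```

jog_arm --rows '[[[0,0,0.1],[0,0,0],2],[[0,0,0.1],[0,0,0],2],[[0,0,0],[0,0,0],2]]'

```text
clock: 9.02
position: [539.4, -321.4, 48.2]
ee_rot: [0.707, -0.707, -0.0, 0.0]
contact_force: [0.6, -0.4, -1.5]
gripper_width: 24.5
```

jog_arm --rows '[[[0,0,0.05],[0,0,0],2],[[0,0,0],[0,0,0],2]]'

```text
clock: 9.28
position: [539.5, -321.5, 47.8]
ee_rot: [0.707, -0.707, 0.0, -0.0]
contact_force: [0.9, -0.0, -1.3]
gripper_width: 24.4
```

jog_arm --rows '[[[0,0,0.05],[0,0,0],2],[[0,0,0],[0,0,0],2]]'

```text
clock: 9.52
position: [539.5, -321.6, 47.8]
ee_rot: [0.707, -0.707, 0.0, 0.0]
contact_force: [-0.5, 0.0, -0.3]
gripper_width: 24.3
```

jog_arm --rows '[[[0,0,0.05],[0,0,0],2],[[0,0,0],[0,0,0],2]]'

```text
clock: 9.78
position: [539.5, -321.6, 47.7]
ee_rot: [0.707, -0.707, 0.0, 0.0]
contact_force: [-2.6, -0.0, 4.2]
gripper_width: 24.6
```

jog_arm --rows '[[[0,0,0],[0,0,0],3.2],[[0,0,0],[0,0,0],4.5],[[0,0,0],[0,0,0],5.5],[[0,0,0],[0,0,0],5.5],[[0,0,-2],[0,0,0],5.5],[[0,0,-4],[0,0,0],5.5],[[0,0,-4],[0,0,0],5.5],[[-4,0,0],[0,0,0],6],[[-5,0,0],[0,0,0],6],[[-5,0,0],[0,0,0],6]]'

```text
clock: 11.02
position: [539.4, -180.3, 146.9]
ee_rot: [-0.707, 0.707, -0.0, 0.0]
contact_force: [0.1, -0.5, -0.5]
gripper_width: 60.0
```

Run:
```python
from h import *
print(arm.read_state()["position"])
im=eyes.get_image("side")[:,:,::-1];cv2.imwrite("pics/s4.png",cv2.resize(im[150:390,250:540],(720,596)))
```

```text
[ 539.36531582 -180.28241593  146.92674467]
```

View pics/s4.png

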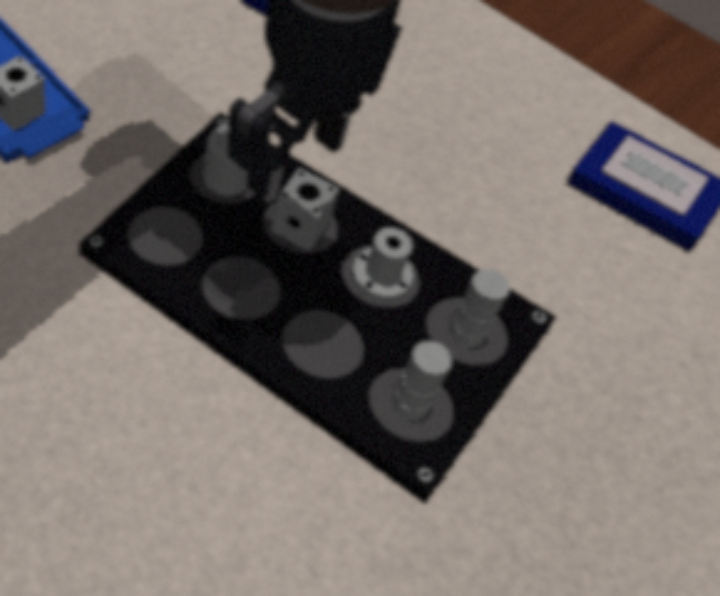

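jog_arm --rows '[[[-3.9,0.3,0],[0,0,0],6],[[-3.9,0.3,0],[0,0,0],6],[[-3.9,0.3,0],[0,0,0],6],[[-3.9,0.3,0],[0,0,0],6],[[-3.9,0.3,0],[0,0,0],6],[[-3.9,0.3,0],[0,0,0],6],[[-3.9,0.3,1],[0,0,0],6],[[-3.9,0.3,2],[0,0,0],6],[[-3.7,0.3,2],[0,0,0],6],[[0,0,1],[0,0,0],6]]'

```text
clock: 12.32
position: [512.1, 169.4, 85.8]
ee_rot: [0.708, -0.706, -0.0, 0.0]
contact_force: [-0.2, -0.1, 1.0]
gripper_width: 60.2
```

jog_arm --rows '[[[0,0,2],[0,0,0],6],[[0,0,0],[0,0,0],6],[[0,0,0],[0,0,0],6]]'

```text
clock: 12.7
position: [513.1, 167.1, 67.5]
ee_rot: [-0.707, 0.707, -0.0, 0.0]
contact_force: [0.3, -0.3, 0.9]
gripper_width: 60.1
```

Run:
```python
from h import *
print(arm.read_state()["position"])
im=eyes.get_image("wrist")[:,:,::-1];w=eyes.camera_model("wrist"); im=im.copy()
for p in [(512.6,167.7,52),(524.9,249.4,50)]: cv2.circle(im,tuple(int(v) for v in proj(w,[p])[0]),2,(0,0,255),-1)
cv2.imwrite("pics/w4.png",im)
```

```text
[513.05047521 167.1481966   67.53121091]
```

View pics/w4.png

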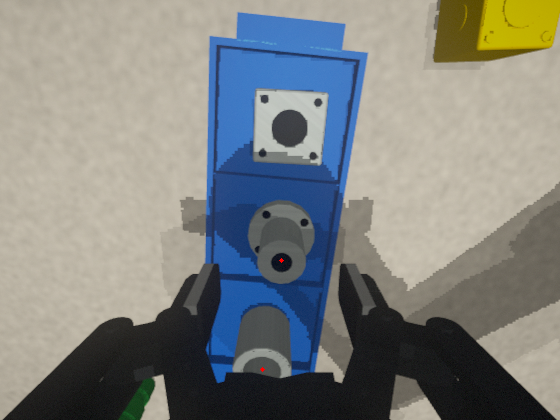

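jog_arm --rows '[[[0,0,2],[0,0,0],6],[[-0.05,0,1.5],[0,0,0],6],[[0,0,0.8],[0,0,0],6],[[0,0,0],[0,0,0],6],[[0,0,0],[0,0,0],2],[[0,0,0],[0,0,0],2],[[0,0,0],[0,0,0],2],[[0,0,0],[0,0,0],2],[[0,0,0],[0,0,0],2],[[0,0,0],[0,0,0],2]]'

```text
clock: 14.0
position: [513.0, 168.3, 24.6]
ee_rot: [0.707, -0.707, 0.0, -0.001]
contact_force: [-2.3, 0.3, 6.2]
gripper_width: 26.5
```

jog_arm --rows '[[[0,0,-1],[0,0,0],2],[[0,0,-2],[0,0,0],2],[[0,0,-3],[0,0,0],2],[[0,0,-3],[0,0,0],2],[[2,0,0],[0,0,0],2],[[4,-0.2,0],[0,0,0],2],[[4,-0.2,0],[0,0,0],2],[[4,-0.2,0],[0,0,0],2],[[4,-0.2,0],[0,0,0],2],[[4,-0.2,0],[0,0,0],2]]'

```text
clock: 15.25
position: [520.5, -54.2, 112.1]
ee_rot: [-0.707, 0.708, 0.001, -0.001]
contact_force: [0.7, 0.5, -2.6]
gripper_width: 26.4
```

jog_arm --rows '[[[4,-0.2,0],[0,0,0],2],[[4,-0.2,0],[0,0,0],2],[[4,-0.2,0],[0,0,0],2],[[4,0,0],[0,0,0],2],[[2.4,0,0],[0,0,0],2],[[1,0,0],[0,0,0],2],[[0,0,0],[0,0,0],2],[[0,0,0],[0,0,0],2]]'

```text
clock: 16.25
position: [528.1, -245.2, 113.4]
ee_rot: [0.707, -0.707, -0.0, 0.0]
contact_force: [-0.7, 0.8, -2.3]
gripper_width: 26.7
```

Run:
```python
from h import *
s=arm.read_state();p=s["position"];print(p,s["contact_force"],s["gripper_width"])
im=eyes.get_image("wrist")[:,:,::-1];w=eyes.camera_model("wrist"); im=im.copy()
for q in [(528.8,-246.8,10),(p[0],p[1],p[2]+27.4)]: cv2.circle(im,tuple(int(v) for v in proj(w,[q])[0]),2,(0,0,255),-1)
cv2.imwrite("pics/w5.png",im)
```

```text
[ 528.10909643 -245.20410657  113.42509785] [-0.65716565  0.78930141 -2.25616578] 26.703085360876585
```

View pics/w5.png

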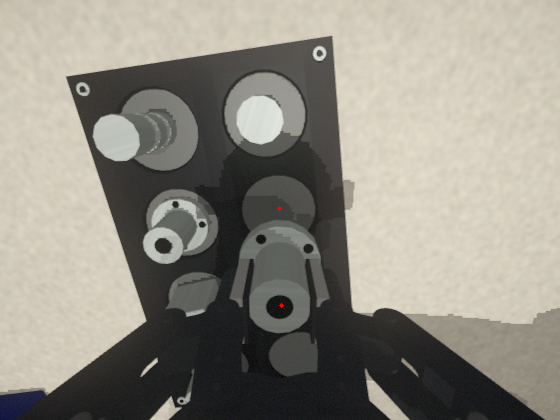

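jog_arm --rows '[[[0.13,-0.05,2.5],[0,0,0],2],[[0,0,2.5],[0,0,0],2],[[0,0,1.5],[0,0,0],2],[[0,0,1],[0,0,0],2],[[0,0,0.4],[0,0,0],2],[[0,0,0.1],[0,0,0],2],[[0,0,0],[0,0,0],2],[[0,0,0],[0,0,0],2]]'

```text
clock: 17.3
position: [529.3, -247.4, 34.3]
ee_rot: [-0.707, 0.707, -0.0, 0.0]
contact_force: [-0.2, 0.4, -1.7]
gripper_width: 26.2
```

jog_arm --rows '[[[0,0,0.1],[0,0,0],2],[[0,0,0.1],[0,0,0],2],[[0,0,0],[0,0,0],2]]'

```text
clock: 17.68
position: [528.9, -247.3, 31.7]
ee_rot: [-0.707, 0.707, 0.0, -0.0]
contact_force: [0.1, -0.9, -1.5]
gripper_width: 26.3
```

jog_arm --rows '[[[0,0,0.05],[0,0,0],2],[[0,0,0],[0,0,0],2]]'

```text
clock: 17.92
position: [529.0, -247.3, 31.3]
ee_rot: [0.707, -0.707, -0.0, 0.0]
contact_force: [-0.3, 0.5, -2.0]
gripper_width: 26.4
```

jog_arm --rows '[[[0,0,0.05],[0,0,0],2],[[0,0,0],[0,0,0],2]]'

```text
clock: 18.18
position: [528.9, -247.3, 30.8]
ee_rot: [-0.707, 0.707, 0.0, -0.0]
contact_force: [-0.0, 0.2, -3.5]
gripper_width: 26.2
```

jog_arm --rows '[[[0,0,0.05],[0,0,0],2],[[0,0,0],[0,0,0],2]]'

```text
clock: 18.42
position: [529.0, -247.3, 30.6]
ee_rot: [0.707, -0.707, 0.0, -0.0]
contact_force: [-1.2, 0.8, 0.5]
gripper_width: 26.3
```

jog_arm --rows '[[[0,0,0.05],[0,0,0],2],[[0,0,0],[0,0,0],2]]'

```text
clock: 18.68
position: [529.0, -247.3, 30.6]
ee_rot: [0.707, -0.707, 0.0, -0.0]
contact_force: [-2.6, 2.3, 5.5]
gripper_width: 26.4
```

jog_arm --rows '[[[0,0,0],[0,0,0],3.2],[[0,0,0],[0,0,0],4.5],[[0,0,0],[0,0,0],5.5],[[0,0,0],[0,0,0],5.5],[[0,0,-2],[0,0,0],5.5],[[0,0,-4],[0,0,0],5.5],[[0,0,-4],[0,0,0],5.5],[[-3.2,0,0],[0,0,0],6],[[-4,0.3,0],[0,0,0],6],[[-4,0.3,0],[0,0,0],6]]'

```text
clock: 19.92
position: [522.8, -134.3, 129.9]
ee_rot: [-0.707, 0.707, -0.0, 0.0]
contact_force: [1.7, -0.1, 0.3]
gripper_width: 60.3
```

jog_arm --rows '[[[-4,0.3,0],[0,0,0],6],[[-4,0.3,0],[0,0,0],6],[[-4,0.3,0],[0,0,0],6],[[-4,0.3,0],[0,0,0],6],[[-4,0.2,1],[0,0,0],6.5],[[-3,0.1,2],[0,0,0],6.5],[[0,0,2],[0,0,2.9],6.5],[[0,0,0],[0,0,0],6.5],[[0,0,0],[0,0,0],6.5]]'

```text
clock: 21.05
position: [508.5, 94.6, 80.4]
ee_rot: [-0.689, 0.725, -0.0, 0.0]
contact_force: [0.2, -0.7, 0.2]
gripper_width: 65.0
```

Run:
```python
from h import *
s=arm.read_state();print(s["position"],s["ee_rot"])
im=eyes.get_image("wrist")[:,:,::-1];w=eyes.camera_model("wrist"); im=im.copy()
for q in [(508.1,94.7,50),(524.9,249.4,50)]: cv2.circle(im,tuple(int(v) for v in proj(w,[q])[0]),2,(0,0,255),-1)
cv2.imwrite("pics/w6.png",im)
im=eyes.get_image("side")[:,:,::-1];cv2.imwrite("pics/s6.png",cv2.resize(im[150:390,250:540],(720,596)))
```

```text
[508.49207455  94.62450423  80.43895131] [-6.89212704e-01  7.24558899e-01 -2.81343546e-04  4.15045358e-04]
```

View pics/w6.png

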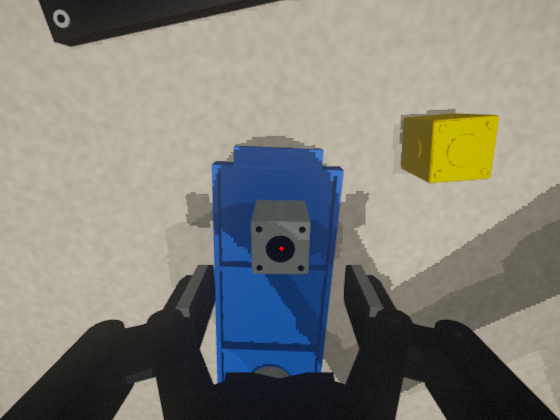

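View pics/s6.png

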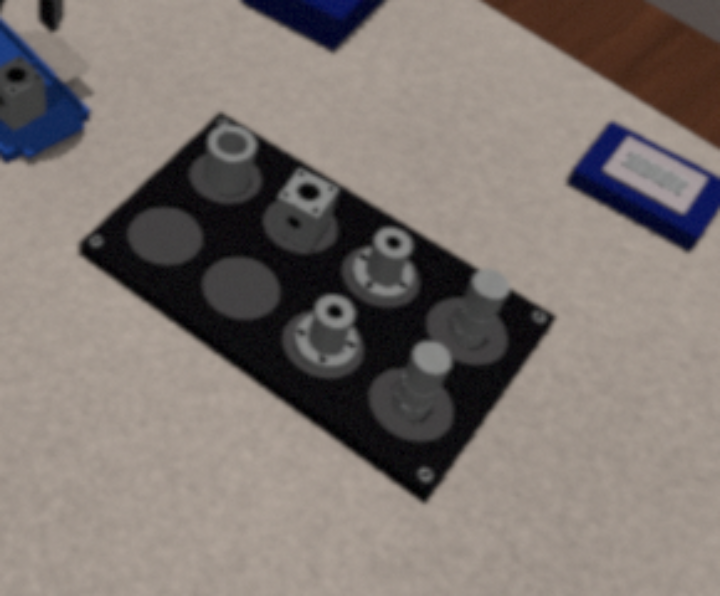

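jog_arm --rows '[[[0,0,2.5],[0,0,0],6.5],[[0,0,2],[0,0,0],6.5],[[0,0,1.2],[0,0,0],6.5],[[0,0,0],[0,0,0],6.5],[[0,0,0],[0,0,0],3],[[0,0,0],[0,0,0],3],[[0,0,0],[0,0,0],3],[[0,0,0],[0,0,0],3],[[0,0,0],[0,0,0],3]]'

```text
clock: 22.28
position: [508.6, 95.0, 23.9]
ee_rot: [-0.689, 0.725, -0.0, 0.001]
contact_force: [-1.5, 1.1, 5.4]
gripper_width: 35.0
```

jog_arm --rows '[[[0,0,-1],[0,0,0],3],[[0,0,-2],[0,0,0],3],[[0,0,-3],[0,0,-2.9],3],[[0,0,-2],[0,0,0],3],[[2,0,0],[0,0,0],3],[[4,-0.2,0],[0,0,0],3],[[4,-0.2,0],[0,0,0],3],[[4,-0.2,0],[0,0,0],3],[[4,-0.2,0],[0,0,0],3],[[4,-0.2,0],[0,0,0],3]]'

```text
clock: 23.52
position: [516.1, -127.3, 101.3]
ee_rot: [-0.707, 0.708, 0.001, -0.001]
contact_force: [-0.2, -0.2, -3.9]
gripper_width: 34.8
```

jog_arm --rows '[[[3,0,0],[0,0,0],3],[[1.6,0,0],[0,0,0],3],[[0,0,0],[0,0,0],3],[[0,0,0],[0,0,0],3],[[0,0,0],[0,0,0],3]]'

```text
clock: 24.15
position: [517.9, -170.4, 102.7]
ee_rot: [0.708, -0.707, -0.0, 0.0]
contact_force: [-0.1, 0.0, -4.2]
gripper_width: 35.3
```

Run:
```python
from h import *
s=arm.read_state();p=s["position"];print(p,s["ee_rot"],s["contact_force"],s["gripper_width"])
im=eyes.get_image("wrist")[:,:,::-1];w=eyes.camera_model("wrist"); im=im.copy()
for q in [(518.2,-171.6,10),(p[0],p[1],p[2]+26.1)]: cv2.circle(im,tuple(int(v) for v in proj(w,[q])[0]),2,(0,0,255),-1)
cv2.imwrite("pics/w7.png",im)
```

```text
[ 517.91741198 -170.44428697  102.74309279] [ 7.07557466e-01 -7.06655792e-01 -1.50434523e-04  2.28884843e-05] [-0.09452552  0.00728463 -4.20422954] 35.29504432481061
```

View pics/w7.png

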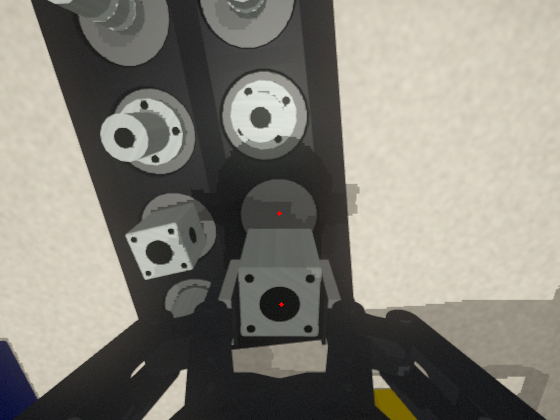

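jog_arm --rows '[[[0.1,0,2.5],[0,0,0],3],[[0,0,2],[0,0,0],3],[[0,0,1.4],[0,0,0],3],[[0,0,0.7],[0,0,0],3],[[0,0,0.3],[0,0,0],3],[[0,0,0.2],[0,0,0],3],[[0,0,0],[0,0,0],3],[[0,0,0],[0,0,0],3]]'

```text
clock: 25.2
position: [518.2, -172.3, 32.2]
ee_rot: [0.707, -0.707, 0.0, -0.0]
contact_force: [-0.3, -0.1, -4.5]
gripper_width: 35.1
```

jog_arm --rows '[[[0,0,0.05],[0,0,0],3],[[0,0,0],[0,0,0],3]]'

```text
clock: 25.45
position: [518.0, -172.3, 31.4]
ee_rot: [-0.707, 0.707, -0.0, 0.0]
contact_force: [0.3, -0.1, -3.9]
gripper_width: 34.7
```

jog_arm --rows '[[[0,0,0.05],[0,0,0],3],[[0,0,0],[0,0,0],3]]'

```text
clock: 25.7
position: [517.9, -172.3, 30.8]
ee_rot: [0.707, -0.707, -0.0, 0.0]
contact_force: [-0.2, 0.2, -5.3]
gripper_width: 34.8
```

jog_arm --rows '[[[0,0,0.05],[0,0,0],3],[[0,0,0],[0,0,0],3]]'

```text
clock: 25.95
position: [517.9, -172.3, 30.2]
ee_rot: [-0.707, 0.707, 0.0, -0.0]
contact_force: [0.1, 0.0, -4.5]
gripper_width: 34.8
```

jog_arm --rows '[[[0,0,0.05],[0,0,0],3],[[0,0,0],[0,0,0],3]]'

```text
clock: 26.2
position: [518.0, -172.3, 29.9]
ee_rot: [0.707, -0.707, 0.0, -0.0]
contact_force: [-1.0, 0.3, -3.6]
gripper_width: 34.9
```

jog_arm --rows '[[[0,0,0.04],[0,0,0],3],[[0,0,0],[0,0,0],3]]'

```text
clock: 26.45
position: [518.0, -172.3, 29.9]
ee_rot: [0.707, -0.707, 0.0, -0.0]
contact_force: [-2.2, 1.0, 1.0]
gripper_width: 34.9
```

jog_arm --rows '[[[0,0,0],[0,0,0],4.2],[[0,0,0],[0,0,0],5],[[0,0,0],[0,0,0],5.5],[[0,0,0],[0,0,0],5.5],[[0,0,-2],[0,0,0],5.5],[[0,0,-4],[0,0,0],5.5],[[0,0,-4],[0,0,0],5.5],[[-3.2,0,0],[0,0,0],6],[[-4,0,0],[0,0,0],6],[[-5,0,0],[0,0,0],6]]'

```text
clock: 27.7
position: [518.0, -49.5, 129.6]
ee_rot: [-0.707, 0.708, -0.0, 0.0]
contact_force: [0.7, -0.3, 0.7]
gripper_width: 60.1
```

jog_arm --rows '[[[-5,-0.1,0],[0,0,0],6.5],[[-5,-0.1,0],[0,0,0],6.5],[[-5,-0.1,0],[0,0,0],6.5],[[-5,-0.1,0],[0,0,0],6.5],[[-4,-0.1,0],[0,0,0],6.5],[[-4,-0.1,1],[0,0,0],6.5],[[-1.95,-0.1,2],[0,0,0],6.5],[[0,0,2],[0,0,0],6.5],[[0,0,0],[0,0,0],6.5],[[0,0,0],[0,0,0],6.5]]'

```text
clock: 28.95
position: [525.3, 248.8, 79.6]
ee_rot: [-0.707, 0.707, -0.0, 0.0]
contact_force: [-0.3, 0.1, 0.2]
gripper_width: 65.0
```

Run:
```python
from h import *
s=arm.read_state();print(s["position"],s["ee_rot"])
im=eyes.get_image("wrist")[:,:,::-1];w=eyes.camera_model("wrist"); im=im.copy()
for q in [(524.8,249.2,50)]: cv2.circle(im,tuple(int(v) for v in proj(w,[q])[0]),2,(0,0,255),-1)
cv2.imwrite("pics/w8.png",im)
im=eyes.get_image("side")[:,:,::-1];cv2.imwrite("pics/s8.png",cv2.resize(im[150:390,250:540],(720,596)))
```

```text
[525.27222248 248.76879548  79.58595342] [-7.06918653e-01  7.07294847e-01 -1.30724952e-04  9.66929373e-07]
```

View pics/w8.png

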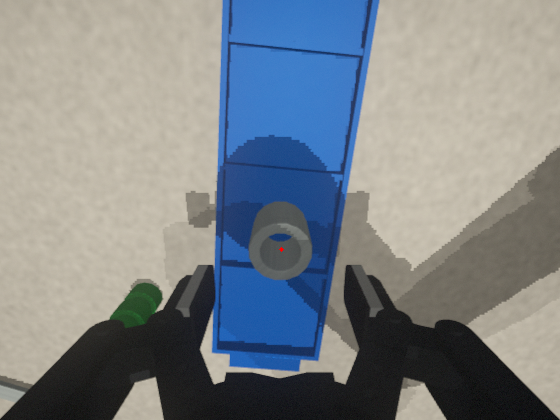

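View pics/s8.png

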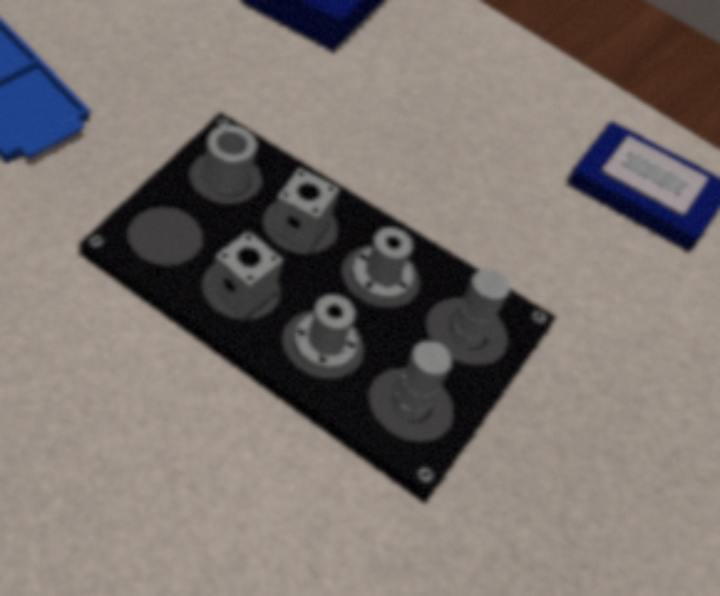

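Three parts are placed, and the bush is centred between the fingers at (281,250).

jog_arm --rows '[[[0,0,2.5],[0,0,0],6.5],[[0,0,2],[0,0,0],6.5],[[0,0,1.2],[0,0,0],6.5],[[0,0,0],[0,0,0],6.5],[[0,0,0],[0,0,0],3.4],[[0,0,0],[0,0,0],3.4],[[0,0,0],[0,0,0],3.4],[[0,0,0],[0,0,0],3.4],[[0,0,0],[0,0,0],3.4]]'

```text
clock: 30.18
position: [525.6, 249.8, 23.7]
ee_rot: [0.707, -0.707, 0.0, -0.001]
contact_force: [-0.9, -0.9, 5.8]
gripper_width: 38.1
```

jog_arm --rows '[[[0,0,-1],[0,0,0],3.4],[[0,0,-2],[0,0,0],3.4],[[0,0,-3],[0,0,0],3.4],[[0,0,-2],[0,0,0],3.4],[[2,0,0],[0,0,0],3.4],[[4,0.3,0],[0,0,0],3.4],[[4,0.3,0],[0,0,0],3.4],[[4,0.3,0],[0,0,0],3.4],[[4,0.3,0],[0,0,0],3.4],[[4,0.3,0],[0,0,0],3.4]]'

```text
clock: 31.42
position: [508.2, 26.8, 101.3]
ee_rot: [-0.707, 0.707, 0.001, -0.001]
contact_force: [0.8, 0.4, -2.5]
gripper_width: 38.1
```

jog_arm --rows '[[[4,0.3,0],[0,0,0],3.4],[[4,0,0],[0,0,0],3.4],[[3,0,0],[0,0,0],3.4],[[1.6,0,0],[0,0,0],3.4],[[0,0,0],[0,0,0],3.4],[[0,0,0],[0,0,0],3.4],[[0,0,0],[0,0,0],3.4]]'

```text
clock: 32.3
position: [507.0, -96.0, 102.3]
ee_rot: [0.708, -0.707, -0.0, 0.0]
contact_force: [-0.1, 0.3, -2.7]
gripper_width: 37.9
```

Run:
```python
from h import *
s=arm.read_state();p=s["position"];print(p,s["ee_rot"],s["contact_force"],s["gripper_width"])
im=eyes.get_image("wrist")[:,:,::-1];w=eyes.camera_model("wrist"); im=im.copy()
for q in [(507.6,-96.3,10),(p[0],p[1],p[2]+26.3)]: cv2.circle(im,tuple(int(v) for v in proj(w,[q])[0]),2,(0,0,255),-1)
cv2.imwrite("pics/w9.png",im)
```

```text
[506.98461089 -96.01329655 102.34135185] [ 7.07563896e-01 -7.06649365e-01 -8.16096283e-05  3.19794310e-05] [-0.05576798  0.27682625 -2.70174153] 37.89101166584123
```

View pics/w9.png

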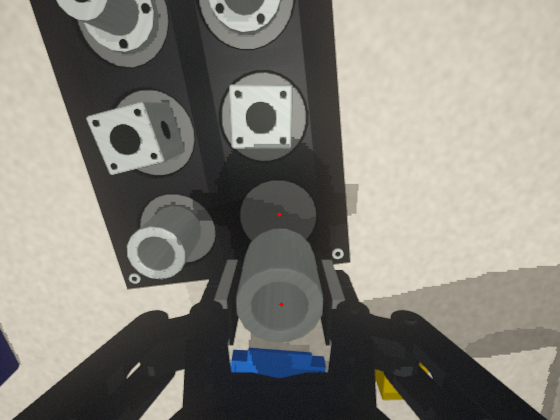

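jog_arm --rows '[[[0,0,2.5],[0,0,0],3.4],[[0,0,2],[0,0,0],3.4],[[0,0,1.4],[0,0,0],3.4],[[0,0,0.7],[0,0,0],3.4],[[0,0,0.3],[0,0,0],3.4],[[0,0,0.2],[0,0,0],3.4],[[0,0,0],[0,0,0],3.4],[[0,0,0],[0,0,0],3.4]]'

```text
clock: 33.35
position: [507.3, -96.8, 31.8]
ee_rot: [-0.707, 0.707, -0.0, 0.0]
contact_force: [-0.1, 1.0, -2.2]
gripper_width: 38.4
```

jog_arm --rows '[[[0,0,0.05],[0,0,0],3.4],[[0,0,0.05],[0,0,0],3.4],[[0,0,0],[0,0,0],3.4]]'

```text
clock: 33.72
position: [507.0, -96.8, 30.4]
ee_rot: [0.707, -0.707, -0.0, 0.0]
contact_force: [0.3, 1.0, -2.7]
gripper_width: 38.5
```

jog_arm --rows '[[[0,0,0.05],[0,0,0],3.4],[[0,0,0],[0,0,0],3.4]]'

```text
clock: 33.98
position: [506.9, -96.8, 29.8]
ee_rot: [0.707, -0.707, -0.0, 0.0]
contact_force: [-0.3, -0.6, -1.4]
gripper_width: 38.0
```

jog_arm --rows '[[[0,0,0.05],[0,0,0],3.4],[[0,0,0],[0,0,0],3.4]]'

```text
clock: 34.22
position: [507.0, -96.8, 29.8]
ee_rot: [0.707, -0.707, 0.0, 0.0]
contact_force: [0.1, 0.3, 1.5]
gripper_width: 38.5
```

Contact made; release and retreat well clear.

jog_arm --rows '[[[0,0,0],[0,0,0],4.6],[[0,0,0],[0,0,0],5.4],[[0,0,0],[0,0,0],5.8],[[0,0,0],[0,0,0],5.8],[[0,0,-2],[0,0,0],5.8],[[0,0,-4],[0,0,0],5.8],[[0,0,-5],[0,0,0],5.8],[[-4,0,-3],[0,0,0],5.8],[[-5,0,-2],[0,0,0],5.8],[[-5,0,0],[0,0,0],5.8]]'

```text
clock: 35.48
position: [507.9, 44.8, 191.6]
ee_rot: [-0.707, 0.707, -0.001, 0.002]
contact_force: [0.5, 0.0, 0.3]
gripper_width: 57.7
```

jog_arm --rows '[[[-5,0,0],[0,0,0],5.8],[[-4,0,0],[0,0,0],5.8],[[0,0,0],[0,0,0],5.8],[[0,0,0],[0,0,0],5.8]]'

```text
clock: 35.98
position: [506.7, 133.0, 189.2]
ee_rot: [0.707, -0.707, -0.0, 0.0]
contact_force: [0.4, 0.7, 0.0]
gripper_width: 58.2
```

Run:
```python
from h import *
print(arm.read_state()["position"])
t={"bush":(507.6,-96.3,56),"block":(518.2,-171.6,56),"hub":(528.8,-246.8,58),"spool":(539.4,-322.1,78)}
for n,b in (("side",(150,390,250,540)),("scene",(195,410,110,370))):
    im=eyes.get_image(n)[:,:,::-1].copy();cm=eyes.camera_model(n)
    c=cv2.resize(im[b[0]:b[1],b[2]:b[3]],None,fx=2.4,fy=2.4,interpolation=cv2.INTER_CUBIC)
    for q in t.values():
        u=(proj(cm,[q])[0]-[b[2],b[0]])*2.4; cv2.circle(c,tuple(int(v) for v in u),2,(0,0,255),-1)
    cv2.imwrite(f"pics/{n}_end.png",c)
```

```text
[506.67089573 132.96361758 189.1826296 ]
```

View pics/side_end.png

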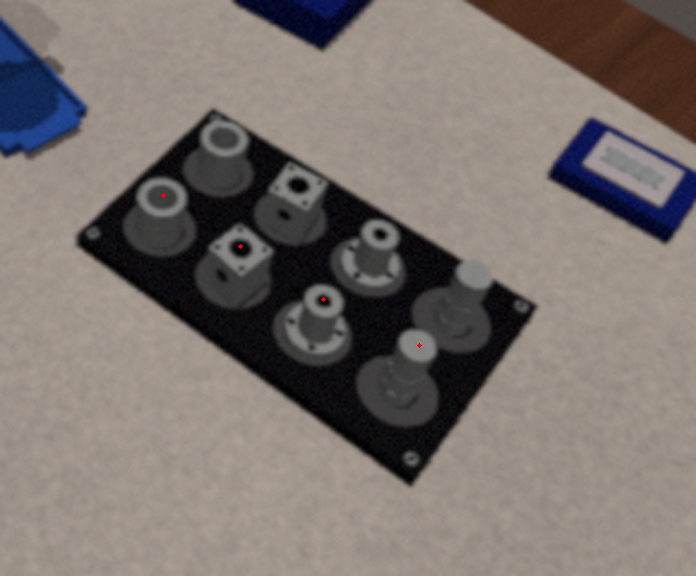

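View pics/scene_end.png

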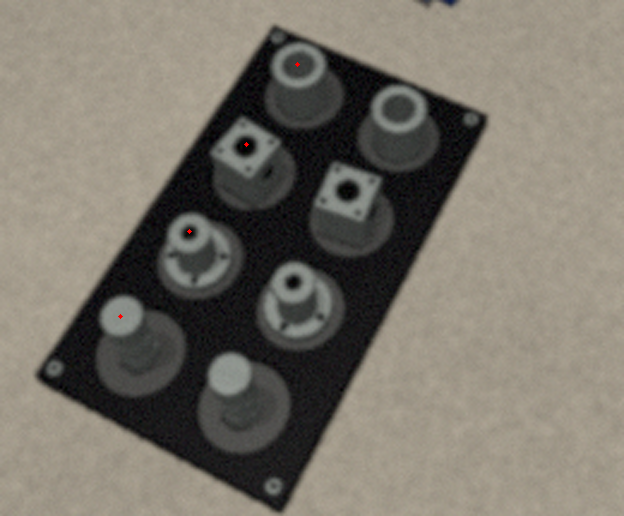

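All four parts stand in the right nests, with their tops where they were predicted to be.

```bash
python3 -c "
from bench import arm
print(arm.job_done())"
```

```text
the job is handed in; nothing more can be done
None
```

I moved the four parts one at a time from the tray to the front row, and handed the job in at about 36 s of the 112 s limit. Each part stands in front of its own master: spool, hub, block and bush. I lowered each one in steps of about 0.5 mm until the wrist force showed it was on the nest floor, with readings of 5.5 N at most, and then released it.

The last side and scene pictures show all four parts upright, with their tops within about 1–2 pixels of the predicted positions. The masters show no visible shift, and I never touched the green or yellow look-alikes. The arm ended well clear of everything.

One disagreement: fitting the fixture corners from the side and scene cameras separately gave positions about 6 mm apart. I used the joint fit, which put the nest centres within 1 pixel of the pictures. I did not measure each part's seating height directly; it rests on the contact force and the tool height at contact, which was 6 mm above the grasp height, as expected.

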